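# Hang the parts bin on the louvred panel

## Robot

A 6-joint arm with a two-finger parallel gripper is mounted at the origin on a cart in front of the work surface, level with it; the furniture and walls round the work are solid. World frame = base frame: x ahead of the robot, y to its left, z up, the work surface at z = 0. Lengths are in m, angles in rad, forces in N, time in s.
With the tool pointing down it reaches from about 0.25 to 0.725 m from the base axis. Payload 4 kg.
Tool frame: the origin (TCP) lies at the very end of the fingers, on their centre line; the grasp point (between the pads) lies arm.grasp_offset behind it (arm.grasp_offset is the distance from the TCP to the grasp point, in m); z points along the fingers, y is the line along which they close (so a half turn about z gives the same grasp; the last joint's range is limited). The gripper opens to 85 mm and grips with 20 to 120 N. Pads are 22 mm wide; open, the fingers measure 114 mm over their backs; the gripper's body (76 mm by 85 mm) begins 54 mm behind the grasp point. The pads swing forward as they close: fully open they stand 13 mm farther back than shut.
Start: joints at [-1.333, 0.241, 0.005, 1.335, 0, 1.571], TCP at [0.118, -0.486, 0.207] pointing down, gripper open.
Joint ranges: [-2.72, 2.72], [-1.05, 1.87], [-1.09, 1.28], [-1.99, 2.15], [-1.42, 1.44], [-3.14, 3.14]. Speed limits (rad/s): [2.79, 2.79, 3.14, 3.14, 3.14, 3.14].

## Interface

Orientations are given as a rotation vector (axis times angle).
In Python, from plant import arm gives the robot as it stands.
- The arm moves only by the tool carry_out, never from a script. Its argument "motion" is a list of rows, each a list of 3 entries, a list of its own where there are three numbers: the shift along the tool's x, y, z in units of 40 mm (1.0 is 40 mm), then the turn, a rotation vector about the tool's x, y, z in units of 6 degrees (1.0 is 6 degrees), then the opening, from 0 (shut) to 1 (fully open). In form: [[[tx, ty, tz], [rx, ry, rz], gripper], ...]. A call has 1 to 12 rows; each row is the pose to reach, as a shift and turn from the pose commanded when the call began, along the tool's axes at that moment; what a row does not reach only later rows make up. A row lasts 1/12 s, in which the tool goes at most 41.7 mm and 7.16 degrees, less where a joint would pass 70% of its speed; a pose out of reach is approached as far as the arm can. A call with a gripper value outside its range is refused whole. The fingers move at their own pace and stop on an object; "newtons" is the grip in N (left out, the last holds). Time passes only in rows, so rows that repeat a pose let the fingers close. It gives the time, the measured TCP pose, the force, the opening and the grip force at its end, in the units of the state.
- arm.observe(): the state, without advancing time (a new reading comes with each control period).
- arm.grab_frame(name): name is "scene" or "top" or "wrist"; returns a dict with "img" (400x640x3 uint8, red, green, blue), "vfov" (degrees; the focal length in pixels is half the picture's height over the tangent of half this angle, whatever the lens; pixels are square), "cx", "cy" (the principal point, pixels), "eye" and "attitude" of the camera in the world. Camera axes: x right, y up, looking along -z (the intrinsics and any distortion apply to the point x, -y, -z); pixel columns grow to the right and rows downward; lengths in m; the calibration is good to about 2 mm. The wrist camera is an equidistant fisheye: a pixel r from the principal point sees the ray r / f radians off the axis. A picture is of the moment at which its call begins. There is no depth.
- arm.finish_job(): hands the job in; it is judged then, once.
The state is a dict: "time_s": time; "joint_positions": joint angles; "joint_vel": joint speeds; "joint_efforts": joint torques, N m; "eef_pos": TCP position; "eef_rot": TCP orientation; "contact_force": force on the tool from outside, world axes, zero at the start; "wrist_torque": the same for the moment, N m; "grip_width": finger opening in m; "grasp_force": force on a finger pad.
Only numpy, scipy, OpenCV 4.12 (cv2) and the standard library are available. Lean on these libraries where they do the work, as an engineer would, in place of code of your own. Each camera call takes 0.05 s, during which the arm holds its last target. There are 200 camera calls.

## Task

One of the two blue containers on the bench top is a parts bin with a hooked lip along its back. Lift it over the top rail of the grey louvred panel and let it down so that the lip catches behind the rail and the bin hangs there freely and level, with its whole width on the rail, beside the bin that already hangs there, on the side with room for it. Leave that hanging bin and the lipless tray where they are.

Things in the scene. Friction and masses are not known exactly. Their poses are not given: they have to be found in the camera images.
- lipped_bin: Blue bin 90 (x) x 58 (y) x 55 mm high, low front (-x), 0.14 kg, on the bench; sides 55 mm high at the middle, good to grip across. At its back top a full-width lip: underside 52 mm up, 5 mm rail seat centred 47.5 mm behind the origin, then a flared leg down to 32 mm up, mouth 17 mm wide there (45 to 62 mm behind the origin). Origin: centre of the box's underside; x to the back (lip), z up.
- plain_tray: Lipless blue tray on the bench, not to be moved: 90 x 58 mm, 40 mm high, straight walls all round, one cross wall inside. Origin: centre of the underside; x along the 90 mm, z up. It and the lipped bin may have swapped places.
- hung_bin: Second bin of exactly the same shape as the lipped bin, already hanging loosely by its lip on the rail, not to be moved. Origin and axes as for the lipped bin; its underside is 73 mm above the bench. A wall shelf overhangs the panel 0.63 m above the bench: keep the arm low there.
- rail_mid (a point): Middle of the top edge of the fixed grey panel's top rail: an upright leaf 4 mm thick, 360 mm long (y), edge 125 mm above the bench, nothing higher; open behind to 24 mm below the edge. x level to the panel's rear, away from the robot; y along the rail, z up. Lower louvres stop a hung bin's back. A hung bin's x lies along this x, its origin 47 mm before and 52 mm below this point.

How it is judged:
By the outcome, as a careful person would: the job done as asked, in the order asked, and still so for the second after the job is handed in, with the robot touching nothing.
It also fails if it takes over 29 s, if anything falls off the work surface, if the arm or the gripper's body presses on something with over 40 N, if the wrist force passes 120 N, or if a joint passes its speed limit or range.

## Working session

There is one attempt and no reset: what is moved stays moved. The work goes in short steps, Python scripts to look and compute and a tool call to move; the robot and the scene stay as the last step left them, time stands still between calls to the robot, and variables do not carry over. Pictures are saved under pics/ and viewed, at most 10 in all, crops included, and the job is handed in when it is done.

Besides the shell and the picture viewer there is one more tool, called by a JSON object that holds its "name" and its "arguments", one argument or row to a line. carry_out: Moves the arm, as the interface text tells. Its arguments: {"type":"object","properties":{"motion":{"type":"array","items":{"type":"array"}},"newtons":{"type":"number"}},"required":["motion"]}

```bash
mkdir -p pics; ls; python3 - <<'E'
from plant import arm
import cv2,numpy as np
print(arm.grasp_offset, arm.observe())
for n in ("scene","top","wrist"):
    f=arm.grab_frame(n); cv2.imwrite(f"pics/{n}0.png",f["img"][:,:,::-1])
    np.save(f"pics/{n}0.npy",f,allow_pickle=True)
    print(n,{k:v for k,v in f.items() if k!="img"})
E
```

```text
pics
0.0187 {'time_s': 0.0, 'joint_positions': array([-1.33300799e+00,  2.41444116e-01,  3.70521745e-03,  1.33519670e+00,
        1.22180062e-05,  1.57081289e+00]), 'joint_vel': array([-0.00071383, -0.00056057,  0.00029304, -0.00171331,  0.00059027,
       -0.00090176]), 'joint_efforts': array([-2.37972054e-04, -3.72317111e+01,  2.52408206e+01,  1.71051087e-02,
       -6.96785537e-05,  4.25848881e-06]), 'eef_pos': array([ 0.11761751, -0.48525607,  0.20589021]), 'eef_rot': array([-3.11730675e+00, -3.72359707e-01,  3.79300924e-04]), 'contact_force': array([ 0.49077543,  0.47348498, -0.43712208]), 'wrist_torque': array([ 0.00515004, -0.04433278, -0.05276668]), 'grasp_force': 0.0, 'grip_width': 0.08569110041399532}
scene {'vfov': 42.64956925648121, 'cx': 322.8697294388796, 'cy': 201.14536468767048, 'eye': array([0.15896283, 0.66128179, 0.70371262]), 'attitude': array([ 0.30087034, -1.15102034, -2.35919078])}
top {'vfov': 51.4039135930016, 'cx': 324.1759793400337, 'cy': 202.34176077925503, 'eye': array([0.44456447, 0.0288582 , 0.93717496]), 'attitude': array([ 0.07828397, -0.09107844, -1.5805573 ])}
wrist {'vfov': 65.70646984690485, 'cx': 318.53489371178773, 'cy': 198.9846659023809, 'eye': array([ 0.19180432, -0.46862036,  0.37274505]), 'attitude': array([-0.25668842,  0.20474213, -1.32072573])}
```

View pics/top0.png

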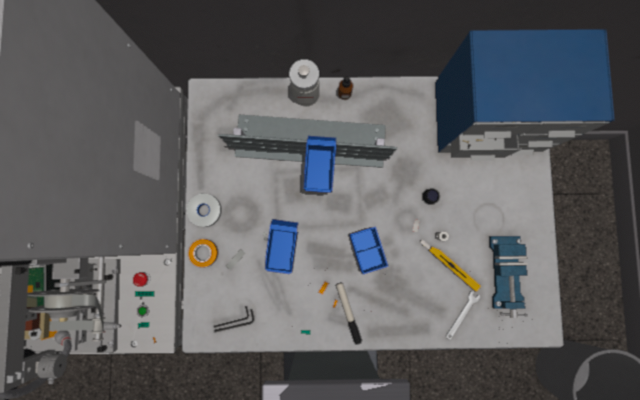

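View pics/scene0.png

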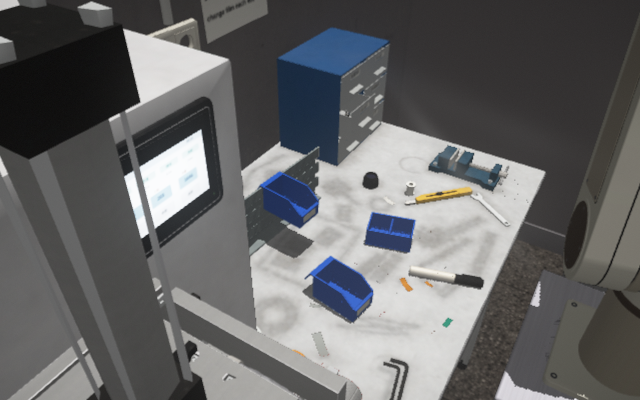

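The top view shows the lipped bin at about (281,246), the tray at (367,250), the hung bin at (319,165), and the rail from (222,140) to (392,155). The scene view shows the lipped bin at (342,290) and the hung bin at (290,198). The side with room is the left (+y). Next I'll crop the top view to get corner pixels.

```bash
cat > h.py <<'E'
import numpy as np,cv2
from scipy.spatial.transform import Rotation as R
def ray(f,u,v):
    F=200/np.tan(np.radians(f["vfov"]/2)); a=np.array([(u-f["cx"])/F,(v-f["cy"])/F])
    return R.from_rotvec(f["attitude"]).apply([a[0],-a[1],-1.])
def onz(f,u,v,z):
    d=ray(f,u,v); return f["eye"]+d*(z-f["eye"][2])/d[2]
def two(f,p,g,q):
    a,b=ray(f,*p),ray(g,*q); s=np.linalg.lstsq(np.c_[a,-b],g["eye"]-f["eye"],rcond=None)[0]
    P,Q=f["eye"]+a*s[0],g["eye"]+b*s[1]; return (P+Q)/2,np.linalg.norm(P-Q)
def px(f,P):
    c=R.from_rotvec(f["attitude"]).inv().apply(np.array(P)-f["eye"]);F=200/np.tan(np.radians(f["vfov"]/2))
    return f["cx"]+F*c[0]/-c[2], f["cy"]-F*c[1]/-c[2]
load=lambda n:np.load(f"pics/{n}.npy",allow_pickle=True).item()
E
python3 - <<'E'
from h import *
f=load("top0");g=load("scene0")
cv2.imwrite("pics/topc.png",cv2.resize(f["img"][110:280,210:400,::-1],None,fx=4,fy=4,interpolation=cv2.INTER_CUBIC)[:600])
cv2.imwrite("pics/topc.png",cv2.resize(f["img"][120:280,210:400,::-1],None,fx=3.7,fy=3.7,interpolation=cv2.INTER_CUBIC))
cv2.imwrite("pics/scec.png",cv2.resize(g["img"][140:330,225:425,::-1],None,fx=3.1,fy=3.1,interpolation=cv2.INTER_CUBIC))
E
```

```text
(no output)
```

View pics/topc.png

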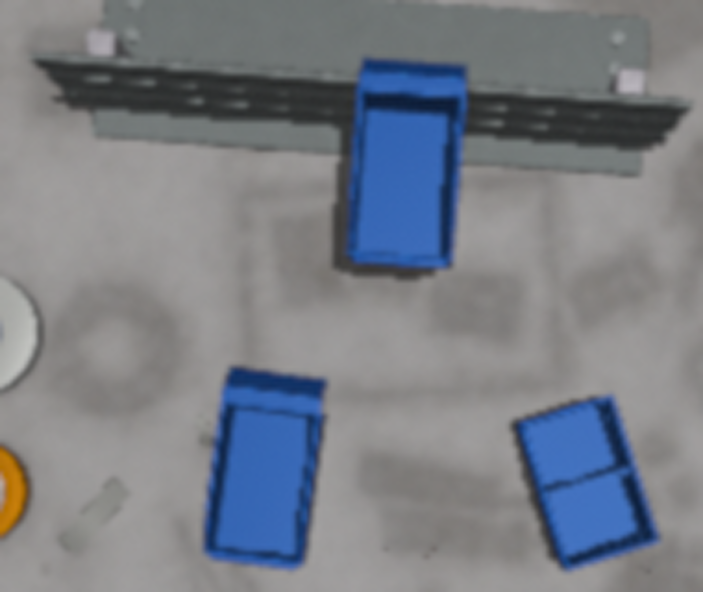

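View pics/scec.png

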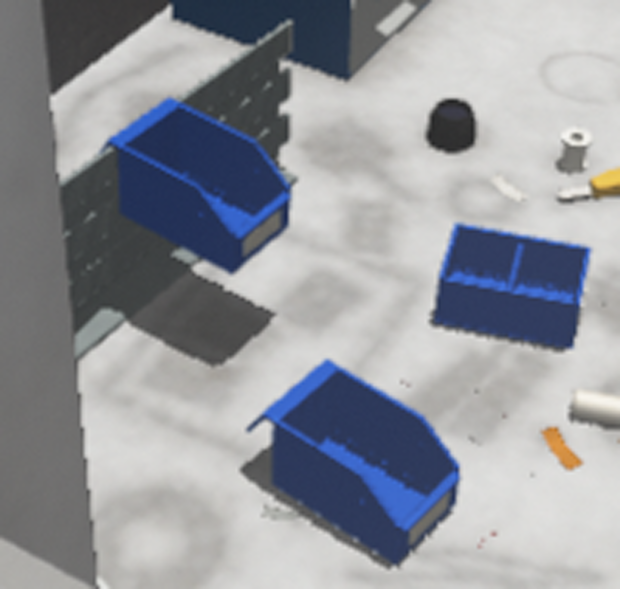

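The crop shows the rail edge from (36,60) to (688,103) (crop pixels), the bin's lip outer corners at (232,368) and (326,382), and its front bottom at (205,555) and (300,568). The scene crop shows the lip top corners at (272,410) and (328,362).

```bash
python3 - <<'E'
from h import *
np.set_printoptions(precision=4,suppress=True)
f=load("top0");g=load("scene0")
T=lambda u,v:(u/3.7+210,v/3.7+120); S=lambda u,v:(u/3.1+225,v/3.1+140)
A=onz(f,*T(36,60),.125);B=onz(f,*T(688,103),.125)
d=A-B; print("rail",A,B,(A+B)/2,np.linalg.norm(d),"yaw",np.degrees(np.arctan2(-d[0],d[1])))
print("rail right end two",two(f,T(688,103),g,S(292,22)))
def show(n,l,r,z):
    L=onz(f,*T(*l),z);Q=onz(f,*T(*r),z);d=L-Q
    print(n,L,Q,"mid",(L+Q)/2,"w",np.linalg.norm(d),"yaw",np.degrees(np.arctan2(-d[0],d[1])))
show("lip leg",(232,368),(326,382),.032)
show("lip top",(229,388),(326,402),.055)
show("front low",(205,555),(300,568),.0)
show("front .025",(205,550),(300,566),.025)
show("hung leg",(363,60),(467,67),.105)
show("hung top",(361,78),(467,88),.128)
show("hung front",(347,264),(450,267),.098)
print("hung lip corners top far/near",two(f,T(467,67),g,S(170,100)))
print("bin lip corners: ",two(f,T(326,402),g,S(328,362)),two(f,T(229,388),g,S(272,412)))
print("tray"); show("tray back",(515,422),(610,397),.04); show("tray front",(565,568),(658,538),.04)
# blue mask contours
hsv=cv2.cvtColor(f["img"],cv2.COLOR_RGB2HSV); m=cv2.inRange(hsv,(105,150,60),(125,255,255)); m[:110]=0
for c in cv2.findContours(m,0,2)[0]:
    if cv2.contourArea(c)>300: print(cv2.minAreaRect(c))
E
```

```text
rail [0.6674 0.2287 0.125 ] [ 0.6402 -0.1229  0.125 ] [0.6538 0.0529 0.125 ] 0.35261343002695245 yaw -4.423910099124102
rail right end two (array([ 0.6382, -0.1242,  0.1236]), np.float64(0.005055443628180395))
lip leg [0.5061 0.1335 0.032 ] [0.4972 0.0782 0.032 ] mid [0.5016 0.1059 0.032 ] w 0.056005973480973796 yaw -9.124079104596213
lip top [0.493  0.1326 0.055 ] [0.4844 0.077  0.055 ] mid [0.4887 0.1048 0.055 ] w 0.056205756234306424 yaw -8.860141636331058
front low [0.3957 0.1533 0.    ] [0.3873 0.0962 0.    ] mid [0.3915 0.1247 0.    ] w 0.05773627987660405 yaw -8.396389004792681
front .025 [0.3999 0.15   0.025 ] [0.39   0.0944 0.025 ] mid [0.3949 0.1222 0.025 ] w 0.05648967480705164 yaw -10.140410820511603
hung leg [0.6711 0.0529 0.105 ] [ 0.6666 -0.0047  0.105 ] mid [0.6688 0.0241 0.105 ] w 0.05772573041060451 yaw -4.502753543563598
hung top [0.6549 0.0533 0.128 ] [ 0.6489 -0.0036  0.128 ] mid [0.6519 0.0249 0.128 ] w 0.05725722210566258 yaw -6.075012467017385
hung front [0.5582 0.0627 0.098 ] [0.5559 0.0061 0.098 ] mid [0.5571 0.0344 0.098 ] w 0.05671820430159865 yaw -2.30379
[... 184 characters left out ...]
22812761e-05)) (array([0.4914, 0.1321, 0.0513]), np.float64(0.004093611779867225))
tray
tray back [ 0.4722 -0.0321  0.04  ] [ 0.4861 -0.0878  0.04  ] mid [ 0.4791 -0.06    0.04  ] w 0.05745106363640601 yaw 14.013187422678955
tray front [ 0.3878 -0.0594  0.04  ] [ 0.4043 -0.1136  0.04  ] mid [ 0.3961 -0.0865  0.04  ] w 0.056620979295634734 yaw 16.90278657189854
((367.946533203125, 249.90335083007812), (41.27900695800781, 26.465347290039062), 72.34988403320312)
((280.8550109863281, 246.24374389648438), (26.63323402404785, 50.65266799926758), 7.907163143157959)
((319.3382568359375, 164.1029510498047), (29.681547164916992, 54.30112838745117), 4.39870548248291)
((579.5, 114.5), (9.0, 53.0), 90.0)
```

```bash
cat >> h.py <<'E'
def go(s,p,yaw):
    "shift (40 mm) and turn (6 deg) in tool axes from state s to TCP p, tool down, tool x at yaw deg"
    q=R.from_rotvec(s["eef_rot"]); t=R.from_euler("z",yaw,degrees=True)*R.from_euler("x",180,degrees=True)
    return np.round(q.inv().apply(np.array(p)-s["eef_pos"])/.04,2), np.round(np.degrees((q.inv()*t).as_rotvec())/6,2)
E
python3 - <<'E'
from h import *
from plant import arm
print(go(arm.observe(),[.4385,.1165,.15],-9.2))
E
```

```text
(array([ 11.34, -12.73,   1.42]), array([-0.01,  0.  ,  3.8 ]))
```

{"name": "carry_out", "arguments": {
  "motion": [
    [[0.3, -0.35, 0], [0, 0, 0.3], 1],
    [[1, -1.1, 0], [0, 0, 0.8], 1],
    [[1.7, -1.9, 0], [0, 0, 1.3], 1],
    [[2.4, -2.7, 0], [0, 0, 1.8], 1],
    [[3.1, -3.5, 0], [0, 0, 2.3], 1],
    [[3.8, -4.3, 0], [0, 0, 2.8], 1],
    [[4.5, -5.1, 0.2], [0, 0, 3.2], 1],
    [[5.1, -5.8, 0.4], [0, 0, 3.5], 1],
    [[5.8, -6.5, 0.6], [0, 0, 3.8], 1],
    [[6.5, -7.3, 0.8], [0, 0, 3.8], 1],
    [[7.2, -8.1, 0.9], [0, 0, 3.8], 1],
    [[8, -9, 1], [0, 0, 3.8], 1]
  ]
}}

```text
time_s: 1.15
eef_pos: [0.3396, -0.0668, 0.1672]
eef_rot: [3.131, -0.252, -0.0]
contact_force: [0.6, -1.4, -0.1]
grip_width: 0.0854
grasp_force: 0.0
```

```bash
python3 - <<'E'
from h import *
from plant import arm
s=arm.observe();print(s["time_s"],s["eef_pos"],s["eef_rot"],s["joint_positions"])
print(go(s,[.4385,.1165,.15],-9.2))
E
```

```text
1.15 [ 0.33956506 -0.06684536  0.16718852] [ 3.13137462e+00 -2.51578489e-01 -2.05996220e-04] [-1.94235626e-01 -4.17773568e-02 -4.19682671e-01  1.19300671e+00
 -1.42317853e-04  3.10769511e+00]
(array([ 1.71, -4.92,  0.43]), array([0., 0., 0.]))
```

{"name": "carry_out", "arguments": {
  "motion": [
    [[0.2, -0.5, 0], [0, 0, -1.1], 1],
    [[0.4, -1, 0], [0, 0, -2.2], 1],
    [[0.6, -1.5, 0], [0, 0, -3.3], 1],
    [[0.8, -2, 0], [0, 0, -4.4], 1],
    [[0.9, -2.5, 0], [0, 0, -5.5], 1],
    [[1, -3, 0], [0, 0, -6.6], 1],
    [[1.2, -3.5, 0], [0, 0, -7.8], 1],
    [[1.4, -4, 0], [0, 0, -9], 1],
    [[1.6, -4.5, 0], [0, 0, -10.2], 1],
    [[1.7, -4.8, 0], [0, 0, -11.4], 1],
    [[1.7, -4.9, 0], [0, 0, -12.5], 1],
    [[1.7, -4.9, 0], [0, 0, -13.6], 1]
  ]
}}

```text
time_s: 2.15
eef_pos: [0.4382, 0.1149, 0.1671]
eef_rot: [-2.527, -1.865, 0.001]
contact_force: [0.4, -1.0, 0.2]
grip_width: 0.085
grasp_force: 0.0
```

{"name": "carry_out", "arguments": {
  "motion": [
    [[0, 0, 0], [0, 0, -1.1], 1],
    [[0, 0, 0], [0, 0, -2.2], 1],
    [[0, 0, 0], [0, 0, -3.3], 1],
    [[0, 0, 0], [0, 0, -4.5], 1],
    [[0, 0, 0], [0, 0, -5.7], 1],
    [[0, 0, 0], [0, 0, -6.9], 1],
    [[0, 0, 0], [0, 0, -8], 1],
    [[0, 0, 0], [0, 0, -9.1], 1],
    [[0, 0, 0], [0, 0, -10.3], 1],
    [[0, 0, 0], [0, 0, -11.5], 1],
    [[0, 0, 0], [0, 0, -12.7], 1],
    [[0, 0, 0], [0, 0, -13.8], 1]
  ]
}}

```text
time_s: 3.15
eef_pos: [0.4377, 0.1137, 0.1673]
eef_rot: [-0.664, -3.07, 0.001]
contact_force: [0.1, -1.3, -0.5]
grip_width: 0.0853
grasp_force: 0.0
```

```bash
python3 - <<'E'
from h import *
from plant import arm
s=arm.observe();print(s["time_s"],s["eef_pos"],s["eef_rot"],s["joint_positions"])
print(go(s,[.4385,.1165,.15],170.8))
f=arm.grab_frame("wrist");np.save("pics/wrist1.npy",f,allow_pickle=True)
cv2.imwrite("pics/wrist1.png",f["img"][:,:,::-1])
E
```

```text
3.15 [0.43767546 0.11370303 0.16726487] [-6.64396338e-01 -3.06977533e+00  5.99052324e-04] [ 2.54174492e-01  1.69838203e-01 -1.89741315e-01  1.21205101e+00
 -6.33683562e-06  6.80462674e-01]
(array([0.01, 0.07, 0.43]), array([-0.  , -0.01, -2.54]))
```

View pics/wrist1.png

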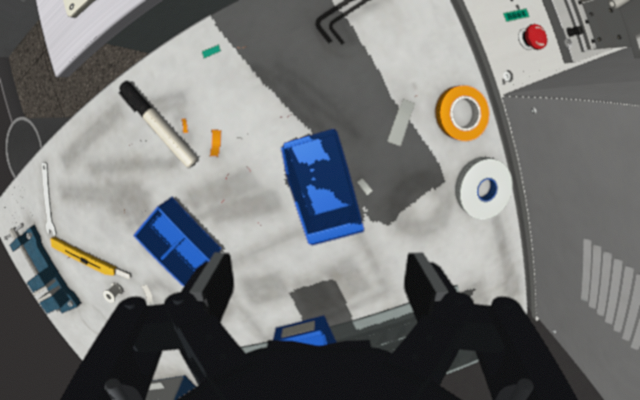

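The wrist view shows the bin with its front corners at (282,147) and (333,130) and its lip corners at (308,244) and (364,234). I'll use these to check its position and yaw.

```bash
python3 - <<'E'
from h import *
from plant import arm
np.set_printoptions(precision=4,suppress=True)
f=load("wrist1")
def wz(u,v,z):
    F=200/np.tan(np.radians(f["vfov"]/2));a=np.array([u-f["cx"],v-f["cy"]]);r=np.hypot(*a);t=r/F
    d=R.from_rotvec(f["attitude"]).apply([np.sin(t)*a[0]/r,-np.sin(t)*a[1]/r,-np.cos(t)]);return f["eye"]+d*(z-f["eye"][2])/d[2]
for z in (.032,.055):
    L=wz(364,234,z);Q=wz(308,244,z);d=L-Q;print("lip",z,L,Q,(L+Q)/2,np.linalg.norm(d),np.degrees(np.arctan2(-d[0],d[1])))
for z in (.025,.03):
    L=wz(333,130,z);Q=wz(282,147,z);d=L-Q;print("front",z,L,Q,(L+Q)/2,np.linalg.norm(d),np.degrees(np.arctan2(-d[0],d[1])))
g=cv2.inRange(cv2.cvtColor(f["img"],cv2.COLOR_RGB2HSV),(105,150,60),(125,255,255))
for c in cv2.findContours(g,0,2)[0]:
    if cv2.contourArea(c)>1500: print(cv2.minAreaRect(c),cv2.approxPolyDP(c,4,True)[:,0].tolist())
E
```

```text
lip 0.032 [0.5098 0.1334 0.032 ] [0.4955 0.0739 0.032 ] [0.5027 0.1036 0.032 ] 0.06124839632290095 -13.481967561826224
lip 0.055 [0.499  0.1343 0.055 ] [0.4858 0.0792 0.055 ] [0.4924 0.1068 0.055 ] 0.05658478443576123 -13.481967561826105
front 0.025 [0.3963 0.1471 0.025 ] [0.3907 0.0935 0.025 ] [0.3935 0.1203 0.025 ] 0.05391073424981282 -6.016668853789969
front 0.03 [0.3958 0.147  0.03  ] [0.3903 0.0943 0.03  ] [0.3931 0.1207 0.03  ] 0.053038575245745366 -6.0166688537900015
((176.08863830566406, 240.56103515625), (73.36206817626953, 53.67081069946289), 45.855098724365234) [[171, 198], [135, 236], [184, 284], [220, 248]]
((320.9269104003906, 187.0653839111328), (105.86090087890625, 60.341590881347656), 74.74488067626953) [[334, 130], [282, 148], [310, 243], [362, 230]]
```

{"name": "carry_out", "arguments": {
  "motion": [
    [[0, 0.04, 0.2], [0, 0, -1], 1],
    [[0, 0.04, 0.6], [0, 0, -2], 1],
    [[0, 0.04, 1], [0, 0, -2.6], 1],
    [[0, 0.04, 1.5], [0, 0, -2.6], 1],
    [[0, 0.04, 2], [0, 0, -2.6], 1],
    [[0, 0.04, 2.5], [0, 0, -2.6], 1],
    [[0, 0.04, 3], [0, 0, -2.6], 1],
    [[0, 0.04, 3.4], [0, 0, -2.6], 1],
    [[0, 0.04, 3.7], [0, 0, -2.6], 1],
    [[0, 0.04, 3.83], [0, 0, -2.6], 1],
    [[0, 0.04, 3.83], [0, 0, -2.6], 1]
  ]
}}

```text
time_s: 4.12
eef_pos: [0.4374, 0.1149, 0.0131]
eef_rot: [-0.253, -3.128, 0.002]
contact_force: [0.1, 0.4, -0.3]
grip_width: 0.0852
grasp_force: 0.0
```

{"name": "carry_out", "arguments": {
  "motion": [
    [[0, 0, 0], [0, 0, 0], 0.4],
    [[0, 0, 0], [0, 0, 0], 0.4],
    [[0, 0, 0], [0, 0, 0], 0.4],
    [[0, 0, 0], [0, 0, 0], 0.4],
    [[0, 0, 0], [0, 0, 0], 0.4],
    [[0, 0, 0], [0, 0, 0], 0.4],
    [[0, 0, 0], [0, 0, 0], 0.4],
    [[0, 0, 0], [0, 0, 0], 0.4]
  ],
  "newtons": 30
}}

```text
time_s: 4.78
eef_pos: [0.4398, 0.1156, 0.0155]
eef_rot: [0.251, 3.129, 0.002]
contact_force: [-0.1, 0.4, 6.0]
grip_width: 0.0567
grasp_force: 33.0
```

```bash
python3 - <<'E'
from h import *
from plant import arm
s=arm.observe();print(s)
E
```

```text
{'time_s': 4.7833, 'joint_positions': array([ 2.56960048e-01,  3.35388173e-01, -4.16914781e-01,  8.15859674e-01,
        1.68135785e-04,  4.17244339e-01]), 'joint_vel': array([-1.06720881e-03,  2.51396738e-04,  5.19814016e-04, -3.25987425e-04,
       -5.10351240e-04, -4.30792799e-05]), 'joint_efforts': array([ -0.24067719, -33.11099768,  17.74780869,  -0.18244929,
        -0.12016683,  -0.03349114]), 'eef_pos': array([0.43978416, 0.1156187 , 0.01550482]), 'eef_rot': array([2.51309643e-01, 3.12908676e+00, 1.61632179e-03]), 'contact_force': array([-0.1335032 ,  0.37858759,  6.04504041]), 'wrist_torque': array([ 0.03730631,  0.08832974, -0.012244  ]), 'grasp_force': 33.027141094207764, 'grip_width': 0.05674752448672965}
```

{"name": "carry_out", "arguments": {
  "motion": [
    [[0, 0, -0.2], [0, 0, 0], 0.4],
    [[0, 0, -0.5], [0, 0, 0], 0.4],
    [[0, 0, -0.9], [0, 0, 0], 0.4],
    [[0, 0, -1.4], [0, 0, 0], 0.4],
    [[0, 0, -1.9], [0, 0, 0], 0.4],
    [[0, 0, -2.4], [0, 0, -0.2], 0.4],
    [[-0.2, 0, -2.9], [0, 0, -0.4], 0.4],
    [[-0.5, 0, -3.2], [0, 0, -0.6], 0.4],
    [[-1, 0, -3.3], [0, 0, -0.7], 0.4],
    [[-1.3, 0, -3.3], [0, 0, -0.7], 0.4],
    [[-1.5, 0, -3.3], [0, 0, -0.7], 0.4],
    [[-1.5, 0, -3.3], [0, 0, -0.7], 0.4]
  ]
}}

```text
time_s: 5.78
eef_pos: [0.4988, 0.1053, 0.1462]
eef_rot: [-0.138, -3.139, 0.0]
contact_force: [-0.2, -1.0, -2.0]
grip_width: 0.0571
grasp_force: 32.7
```

```bash
python3 - <<'E'
from h import *
from plant import arm
s=arm.observe();print(s["time_s"],s["eef_pos"],s["eef_rot"],s["contact_force"],s["grip_width"])
a=[]
for n in ("scene","top"):
    f=arm.grab_frame(n);np.save(f"pics/{n}2.npy",f,allow_pickle=True)
g=load("scene2")["img"][130:280,200:400,::-1];t=load("top2")["img"][100:250,200:400,::-1]
cv2.imwrite("pics/m2.png",cv2.resize(np.hstack([g,t]),None,fx=2,fy=2,interpolation=cv2.INTER_CUBIC))
E
```

```text
5.7833 [0.49877177 0.10529544 0.14616032] [-1.37765931e-01 -3.13850832e+00  3.91102581e-04] [-0.15803418 -0.95121536 -1.9566795 ] 0.05707647909777545
```

View pics/m2.png

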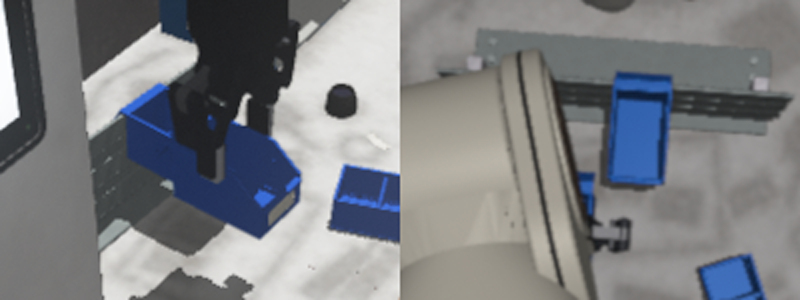

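The left half (scene) shows the bin held, with its lip near corner at (124,110) and front bottom corner at (262,238). The right half (top) shows the arm hiding it. I'll compare predicted corner pixels against these to check level and grasp offset.

```bash
python3 - <<'E'
from h import *
f=load("scene2");o=np.array([.4988,.1053,.1462])-[0,0,.0155];r=R.from_euler("z",-5,degrees=True)
for n,p in dict(front_bot_L=(-.045,.029,0),front_bot_R=(-.045,-.029,0),back_bot_L=(.045,.029,0),lipL=(.052,.029,.055),lipR=(.052,-.029,.055),legL=(.062,.029,.032)).items():
    u,v=px(f,o+r.apply(p));print(n,round((u-200)*2),round((v-130)*2))
img=f["img"];m=cv2.inRange(cv2.cvtColor(img,cv2.COLOR_RGB2HSV),(105,150,40),(125,255,255))
m[:,352:]=0;m[:165]=0
c=max(cv2.findContours(m,0,2)[0],key=cv2.contourArea)
print(((cv2.approxPolyDP(c,2,True)[:,0]-[200,130])*2).tolist())
h=load("scene0");rm=np.array([.654,.053,.125]);r=R.from_euler("z",-4.4,degrees=True)
E
```

```text
front_bot_L 256 238
front_bot_R 296 200
back_bot_L 170 193
lipL 162 139
lipR 206 106
legL 153 156
[[120, 110], [128, 116], [130, 156], [172, 178], [178, 196], [228, 220], [238, 212], [240, 216], [234, 206], [244, 206], [246, 194], [260, 206], [274, 196], [266, 190], [270, 186], [264, 184], [268, 188], [262, 190], [254, 184], [258, 190], [252, 198], [242, 180], [258, 176], [258, 168], [264, 172], [258, 152], [270, 146], [266, 138], [298, 172], [270, 138], [230, 122], [226, 178], [216, 186], [194, 172], [194, 152], [172, 138], [166, 86], [154, 86]]
```

```bash
python3 - <<'E'
from h import *
from plant import arm
s=arm.observe();print(s["time_s"],s["eef_pos"],go(s,[.6078,.1375,.146],175.6),s["joint_positions"])
E
```

```text
5.8833 [0.49674337 0.10544516 0.14566862] (array([-2.7 ,  1.04, -0.02]), array([-0.01, -0.02, -0.1 ])) [ 2.09060655e-01  2.93138363e-01 -8.72452974e-02  1.19303254e+00
  1.66354781e-04  2.96169441e-01]
```

{"name": "carry_out", "arguments": {
  "motion": [
    [[-0.1, 0.04, 0], [0, 0, 0], 0.4],
    [[-0.4, 0.15, 0], [0, 0, -0.1], 0.4],
    [[-0.8, 0.3, 0], [0, 0, -0.1], 0.4],
    [[-1.2, 0.5, 0], [0, 0, -0.1], 0.4],
    [[-1.6, 0.65, 0], [0, 0, -0.1], 0.4],
    [[-2, 0.8, 0], [0, 0, -0.1], 0.4],
    [[-2.3, 0.9, 0], [0, 0, -0.1], 0.4],
    [[-2.55, 1, 0], [0, 0, -0.1], 0.4],
    [[-2.7, 1.04, 0], [0, 0, -0.1], 0.4],
    [[-2.7, 1.04, 0], [0, 0, -0.1], 0.4],
    [[-2.7, 1.04, 0], [0, 0, -0.1], 0.4],
    [[-2.7, 1.04, 0], [0, 0, -0.1], 0.4]
  ]
}}

```text
time_s: 6.88
eef_pos: [0.6082, 0.1376, 0.1462]
eef_rot: [-0.12, -3.138, 0.001]
contact_force: [0.5, 0.2, -1.3]
grip_width: 0.0572
grasp_force: 32.7
```

```bash
python3 - <<'E'
from h import *
from plant import arm
s=arm.observe();print(s["time_s"],s["eef_pos"],s["eef_rot"],s["contact_force"],s["grip_width"])
f=arm.grab_frame("scene");np.save("pics/scene3.npy",f,allow_pickle=True)
cv2.imwrite("pics/s3.png",cv2.resize(f["img"][120:250,220:370,::-1],None,fx=4.5,fy=4.5,interpolation=cv2.INTER_CUBIC))
o=s["eef_pos"]-[.0007,.0007,.0155];r=R.from_euler("z",-4.4,degrees=True)
for n,p in dict(front_bot_L=(-.045,.029,0),front_bot_R=(-.045,-.029,0),back_bot_L=(.045,.029,0),lipL=(.052,.029,.055),lipR=(.052,-.029,.055),legL=(.062,.029,.032)).items():
    u,v=px(f,o+r.apply(p));print(n,round((u-220)*4.5),round((v-120)*4.5))
rm=np.array([.6538,.0529,.125])
for y in (-.18,.11,.14,.18):
    u,v=px(f,rm+r.apply((0,y,0)));print("rail",y,round((u-220)*4.5),round((v-120)*4.5))
E
```

```text
6.8833 [0.6081957  0.13760671 0.14622882] [-1.19684826e-01 -3.13814000e+00  5.10282590e-04] [ 0.47933823  0.18088394 -1.33081725] 0.057179467174963076
front_bot_L 191 521
front_bot_R 290 440
back_bot_L 14 427
lipL -15 306
lipR 92 235
legL -27 345
rail -0.18 441 115
rail 0.11 0 432
rail 0.14 -56 472
rail 0.18 -135 529
```

View pics/s3.png

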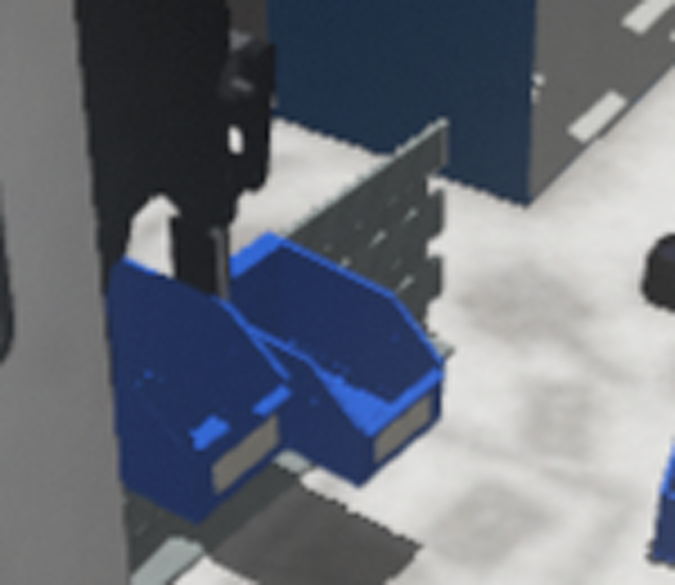

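The held bin's front bottom corner is at (199,522) against a predicted (191,521), and the rail end is offset the same way. So bin and rail agree to about 1 mm, and the bin looks level. Next I lower it until the leaf enters the mouth.

{"name": "carry_out", "arguments": {
  "motion": [
    [[0, 0, 0.1], [0, 0, 0], 0.4],
    [[0, 0, 0.25], [0, 0, 0], 0.4],
    [[0, 0, 0.45], [0, 0, 0], 0.4],
    [[0, 0, 0.65], [0, 0, 0], 0.4],
    [[0, 0, 0.85], [0, 0, 0], 0.4],
    [[0, 0, 1], [0, 0, 0], 0.4],
    [[0, 0, 1.1], [0, 0, 0], 0.4],
    [[0, 0, 1.14], [0, 0, 0], 0.4],
    [[0, 0, 1.14], [0, 0, 0], 0.4]
  ]
}}

```text
time_s: 7.68
eef_pos: [0.6089, 0.1377, 0.1001]
eef_rot: [-0.12, -3.138, 0.0]
contact_force: [0.1, 0.3, -2.4]
grip_width: 0.057
grasp_force: 32.7
```

{"name": "carry_out", "arguments": {
  "motion": [
    [[-0.04, 0, 0], [0, 0, 0], 0.4],
    [[-0.07, 0, 0], [0, 0, 0], 0.4],
    [[-0.1, 0, 0], [0, 0, 0], 0.4],
    [[-0.1, 0, 0], [0, 0, 0], 0.4],
    [[-0.1, 0, 0], [0, 0, 0], 0.4]
  ]
}}

```text
time_s: 8.1
eef_pos: [0.6134, 0.1375, 0.1011]
eef_rot: [0.12, 3.139, 0.0]
contact_force: [0.5, -0.5, -1.4]
grip_width: 0.057
grasp_force: 32.7
```

{"name": "carry_out", "arguments": {
  "motion": [
    [[-0.03, 0, 0], [0, 0, 0], 0.4],
    [[-0.03, 0, 0], [0, 0, 0], 0.4],
    [[-0.03, 0, 0], [0, 0, 0], 0.4]
  ]
}}

```text
time_s: 8.35
eef_pos: [0.6143, 0.1374, 0.1008]
eef_rot: [-0.12, -3.139, -0.0]
contact_force: [0.6, -0.9, -2.3]
grip_width: 0.0575
grasp_force: 32.7
```

{"name": "carry_out", "arguments": {
  "motion": [
    [[-0.03, 0, 0], [0, 0, 0], 0.4],
    [[-0.03, 0, 0], [0, 0, 0], 0.4],
    [[-0.03, 0, 0], [0, 0, 0], 0.4]
  ]
}}

```text
time_s: 8.6
eef_pos: [0.6155, 0.1373, 0.1008]
eef_rot: [-0.12, -3.139, -0.0]
contact_force: [-0.1, 0.4, -1.2]
grip_width: 0.057
grasp_force: 32.7
```

{"name": "carry_out", "arguments": {
  "motion": [
    [[-0.03, 0, 0], [0, 0, 0], 0.4],
    [[-0.03, 0, 0], [0, 0, 0], 0.4],
    [[-0.03, 0, 0], [0, 0, 0], 0.4]
  ]
}}

```text
time_s: 8.85
eef_pos: [0.6155, 0.1372, 0.1006]
eef_rot: [-0.12, -3.137, 0.0]
contact_force: [-4.7, 0.4, 0.9]
grip_width: 0.057
grasp_force: 32.8
```

{"name": "carry_out", "arguments": {
  "motion": [
    [[-0.03, 0, 0], [0, 0, 0], 0.4],
    [[-0.03, 0, 0], [0, 0, 0], 0.4],
    [[-0.03, 0, 0], [0, 0, 0], 0.4]
  ]
}}

```text
time_s: 9.1
eef_pos: [0.6155, 0.1373, 0.1005]
eef_rot: [-0.119, -3.135, -0.0]
contact_force: [-8.2, 0.3, 2.1]
grip_width: 0.0568
grasp_force: 33.0
```

{"name": "carry_out", "arguments": {
  "motion": [
    [[0.07, 0, 0], [0, 0, 0], 0.4],
    [[0.07, 0, 0], [0, 0, 0], 0.4],
    [[0.07, 0, 0.08], [0, 0, 0], 0.4],
    [[0.07, 0, 0.16], [0, 0, 0], 0.4],
    [[0.07, 0, 0.22], [0, 0, 0], 0.4],
    [[0.07, 0, 0.26], [0, 0, 0], 0.4],
    [[0.07, 0, 0.26], [0, 0, 0], 0.4]
  ]
}}

```text
time_s: 9.68
eef_pos: [0.6152, 0.1371, 0.0896]
eef_rot: [-0.12, -3.139, 0.0]
contact_force: [0.3, -1.0, -2.0]
grip_width: 0.0572
grasp_force: 32.6
```

{"name": "carry_out", "arguments": {
  "motion": [
    [[0, 0, 0.03], [0, 0, 0], 0.4],
    [[0, 0, 0.06], [0, 0, 0], 0.4],
    [[0, 0, 0.06], [0, 0, 0], 0.4]
  ]
}}

```text
time_s: 9.93
eef_pos: [0.6153, 0.1373, 0.0884]
eef_rot: [0.12, 3.139, 0.0]
contact_force: [-0.5, 0.1, 1.0]
grip_width: 0.0573
grasp_force: 32.8
```

{"name": "carry_out", "arguments": {
  "motion": [
    [[0, 0, 0.03], [0, 0, 0], 0.4],
    [[0, 0, 0.03], [0, 0, 0], 0.4],
    [[0, 0, 0.03], [0, 0, 0], 0.4]
  ]
}}

```text
time_s: 10.18
eef_pos: [0.6153, 0.1373, 0.0882]
eef_rot: [0.12, 3.138, 0.001]
contact_force: [-2.9, -1.1, 5.5]
grip_width: 0.0572
grasp_force: 33.3
```

The z force rises at the expected seat height, so the bin is seated. I'll release it and check before retreating.

{"name": "carry_out", "arguments": {
  "motion": [
    [[0, 0, -0.03], [0, 0, 0], 0.6],
    [[0, 0, -0.03], [0, 0, 0], 0.68],
    [[0, 0, -0.03], [0, 0, 0], 0.72],
    [[0, 0, -0.03], [0, 0, 0], 0.78],
    [[0, 0, -0.03], [0, 0, 0], 0.85],
    [[0, 0, -0.03], [0, 0, 0], 0.92],
    [[0, 0, -0.03], [0, 0, 0], 1],
    [[0, 0, -0.03], [0, 0, 0], 1],
    [[0, 0, -0.03], [0, 0, 0], 1]
  ]
}}

```text
time_s: 10.93
eef_pos: [0.6151, 0.1373, 0.088]
eef_rot: [-0.12, -3.139, 0.0]
contact_force: [0.5, -0.0, 0.3]
grip_width: 0.0854
grasp_force: 0.0
```

```bash
python3 - <<'E'
from h import *
from plant import arm
s=arm.observe();print(s["time_s"],s["eef_pos"],s["contact_force"],s["grip_width"])
f=arm.grab_frame("scene");np.save("pics/scene4.npy",f,allow_pickle=True)
cv2.imwrite("pics/s4.png",cv2.resize(f["img"][120:250,220:370,::-1],None,fx=4.5,fy=4.5,interpolation=cv2.INTER_CUBIC))
E
```

```text
10.9333 [0.61510832 0.13730639 0.08796105] [ 0.48487205 -0.00078549  0.33256224] 0.08537404451528682
```

View pics/s4.png

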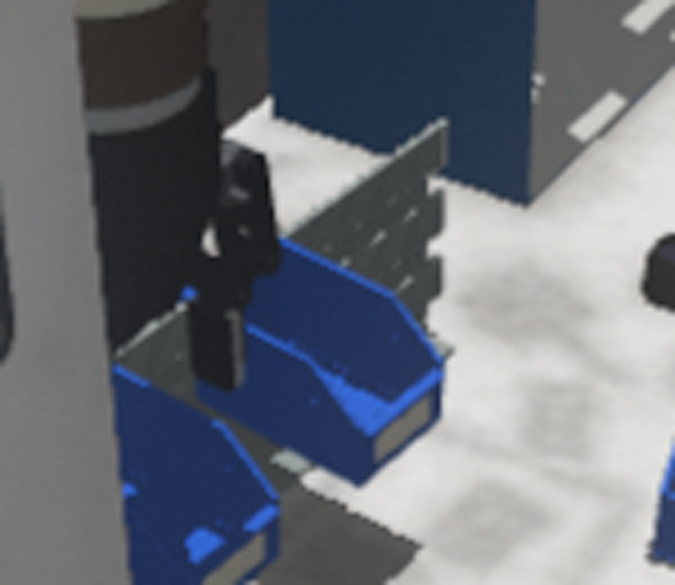

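The bin hangs with its front rim at about (278,495), parallel to the other bin, and the fingers are clear. I'll retreat straight up, then back.

{"name": "carry_out", "arguments": {
  "motion": [
    [[0, 0, -0.15], [0, 0, 0], 1],
    [[0, 0, -0.4], [0, 0, 0], 1],
    [[0, 0, -0.7], [0, 0, 0], 1],
    [[0, 0, -1.1], [0, 0, 0], 1],
    [[0, 0, -1.5], [0, 0, 0], 1],
    [[0, 0, -1.9], [0, 0, 0], 1],
    [[0, 0, -2.2], [0, 0, 0], 1],
    [[0.4, 0, -2.4], [0, 0, 0], 1],
    [[1, 0, -2.4], [0, 0, 0], 1],
    [[1.8, 0, -2.4], [0, 0, 0], 1],
    [[2.6, 0, -2.4], [0, 0, 0], 1],
    [[3.4, 0, -2.4], [0, 0, 0], 1]
  ]
}}

```text
time_s: 11.98
eef_pos: [0.4785, 0.1477, 0.1851]
eef_rot: [0.12, 3.138, 0.001]
contact_force: [-1.6, 0.7, 0.8]
grip_width: 0.0857
grasp_force: 0.0
```

{"name": "carry_out", "arguments": {
  "motion": [
    [[0.6, 0.6, 0], [0, 0, 0], 1],
    [[1.2, 1.2, 0], [0, 0, 0], 1],
    [[1.8, 1.8, 0], [0, 0, 0], 1],
    [[2.2, 2.4, 0], [0, 0, 0], 1],
    [[2.2, 3, 0], [0, 0, 0], 1],
    [[2.2, 3.6, 0], [0, 0, 0], 1],
    [[2.2, 4, 0], [0, 0, 0], 1],
    [[2.2, 4, 0], [0, 0, 0], 1]
  ]
}}

```text
time_s: 12.65
eef_pos: [0.4044, 0.3172, 0.1852]
eef_rot: [0.114, 3.137, 0.004]
contact_force: [-0.1, 0.0, -0.1]
grip_width: 0.0854
grasp_force: 0.0
```

```bash
python3 - <<'E'
from h import *
from plant import arm
s=arm.observe();print(s["time_s"],s["eef_pos"],s["joint_positions"])
f=arm.grab_frame("top");np.save("pics/top5.npy",f,allow_pickle=True);g=arm.grab_frame("scene")
t=cv2.resize(f["img"][110:280,210:400,::-1],(456,408),interpolation=cv2.INTER_CUBIC)
w=cv2.resize(g["img"][130:280,220:340,::-1],(326,408),interpolation=cv2.INTER_CUBIC)
cv2.imwrite("pics/f5.png",np.hstack([t,w]))
E
```

```text
12.65 [0.40440382 0.31718955 0.1852256 ] [ 6.64612140e-01  2.75502042e-01 -5.28277816e-03  1.28657635e+00
  7.92849043e-04  7.37498717e-01]
```

View pics/f5.png

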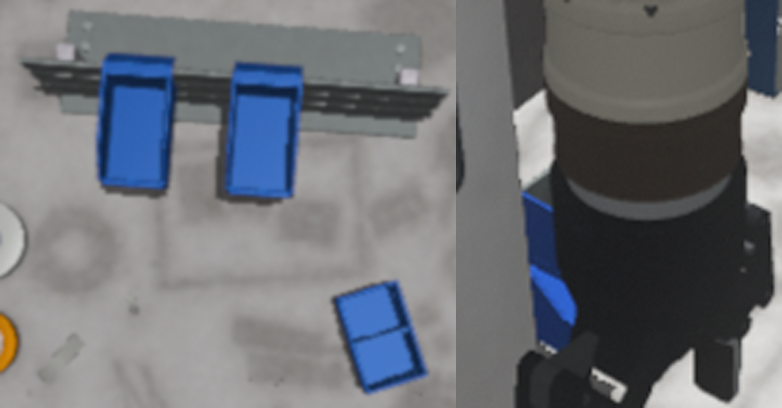

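The top view shows the bin hanging over the rail at (137,120), beside the hung bin at (263,130), with matching length and angle. The tray looks undisturbed at (380,335). I'll compare against the start positions and hand in.

```bash
python3 - <<'E'
from h import *
from plant import arm
for n in ("top0","top5"):
    m=cv2.inRange(cv2.cvtColor(load(n)["img"],cv2.COLOR_RGB2HSV),(105,150,60),(125,255,255));m[:110]=0;m[:,400:]=0
    R_=sorted(cv2.minAreaRect(c) for c in cv2.findContours(m,0,2)[0] if cv2.contourArea(c)>300);print([np.round(np.hstack(r),1).tolist() for r in R_])
    if n=="top0": a=R_
    else: ok=len(R_)==3 and all(np.hypot(*np.subtract(a[i][0],R_[i][0]))<1.5 for i in (1,2))
print(ok)
if ok: print(arm.finish_job())
E
```

```text
[[280.9, 246.2, 26.6, 50.7, 7.9], [319.3, 164.1, 29.7, 54.3, 4.4], [367.9, 249.9, 41.3, 26.5, 72.3]]
[[265.7, 160.2, 31.2, 54.2, 4.1], [319.3, 164.1, 29.6, 54.3, 4.4], [367.9, 249.9, 41.3, 26.5, 72.3]]
True
the job is handed in; nothing more can be done
None
```

The job is handed in: the lipped bin hangs on the rail to the left (+y) of the hung bin, its full width on the rail and level as far as the camera images show, and the hung bin and tray did not move; it took about 13 s.

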